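# Take the magnifier out of the lens disinfection cabinet's tilt-out bin

## Task

Switch off the lamp of the white disinfection cabinet by flipping the toggle on its roof over until it snaps, and only then swing its bin out by the handle. Take the black magnifier out of the bin and set it down upright in the steel tray without dropping it, leaving the flat round tin in the bin and the other things on the desk where they are. Finally swing the bin fully shut; the lamp stays off.

Things in the scene. Friction and masses are not known exactly. Their poses are not given: they have to be found in the camera images.
- cabinet: white cabinet, 130 deep (x) x 240 wide (y) x 267 high, fixed to the desk; origin under its centre; +x points to its back, +y to its left seen from the robot, z up. The upper part of its front (x = -65 mm) is filled by the grey tilt-out bin. The solid roof, 255 to 267 mm high, runs from x = -40 mm to the back
- bin (a joint): tilt angle of the grey bin in rad: 0 = shut, 0.65 = fully out at its stop (top swung towards the robot). It turns about the bottom edge of its front panel; a stiff friction hinge, about 3 to 6 N at the handle, lets it stay at any angle. To shut it, push the handle or the front panel back to the stop
- bin_hinge (a point): a point on the bin's hinge line, middle of the bottom edge of its front panel, at x = -65 mm, z = 171 mm of the cabinet; the hinge line runs along y; the axes tilt with the bin
- bin_handle (a point): middle of the bin's steel bar handle: a round bar 10 mm thick and 90 mm long along y, 32 mm in front of the front panel and 68 mm above the hinge (bin shut), on two end posts; free to be pinched from above. As the bin swings out the bar sinks about 33 mm and comes 35 mm forward; a tool leaned a little with the bin stays clear of the roof. The axes tilt with the bin
- bin_floor (a point): centre of the bin's inner floor; x to the bin's back, z out of its mouth, both tilt with the bin. Inside 71 deep (x) x 214 wide (y); above this floor the front panel stands 72 mm, rear wall 36, side walls 36 to 54. Even with the bin out the roof is in the way of a gripper from straight above: reach in leaned about 0.5 rad, fingers pointing down and away from the robot
- toggle (a joint): toggle lever on the cabinet's roof, rad: 0 = lamp on, lever leaning left (+y of the cabinet), 0.84 = lamp off, lever leaning right. A spring snaps it over its centre at 0.42 and holds it on either side; flipping takes about 3 to 5 N at the tip
- toggle_tip (a point): centre of the 12 mm ball at the lever's end, 30 mm from the lever's pivot, which lies 3 mm above the roof, 8 mm behind and 80 mm to the right of the cabinet's centre
- loupe: black stand magnifier, a plain cylinder 36 mm across and 26 high, 50 g; starts standing in the left or right half of the bin, and may slide to the front panel when the bin tilts; origin at the centre of its underside, z up its axis
- lens_tin: round cream and white tin, 40 mm across and 18 high, 30 g; in the other half of the bin; stays in the bin; origin at the centre of its underside
- tray: flat steel instrument tray fixed to the desk, 150 (x) x 210 (y) mm, rim 14 mm high, walls 3 mm; origin under its centre; the inner floor is 3 mm above the desk. A tall fixed eye instrument stands right behind it: swing the arm round in front of that
- trial_lens: trial lens ring with a tab, 38 x 53 x 9 mm, lying in the left (+y) half of the tray; stays in the tray; origin at the centre of its underside
- gel_bottle: white bottle, 44 mm across and 85 high, standing left of the cabinet; not to be disturbed; origin at the centre of its underside
- drop_bottle: white drop bottle, 27 mm across and 68 high, standing left of the cabinet; not to be disturbed; origin at the centre of its underside
- stamp: hand stamp, 22 x 45 x 58 mm, standing left in front of the cabinet; not to be disturbed; origin at the centre of its underside
- battery: 9 V block battery, 26 x 48 x 18 mm, lying at the desk's front; not to be disturbed; origin at the centre of its underside

How it is judged:
By the outcome, as a careful person would: the job done as asked, in the order asked, and still so for the second after the job is handed in, with the robot touching nothing.
It also fails if it takes over 72 s, if anything falls off the work surface, if the arm or the gripper's body presses on something with over 40 N, if the wrist force passes 120 N, or if a joint passes its speed limit or range.

## Robot

A 6-joint arm with a two-finger parallel gripper is mounted at the origin on a cart in front of the work surface, level with it; the furniture and walls round the work are solid. World frame = base frame: x ahead of the robot, y to its left, z up, the work surface at z = 0. Lengths are in m, angles in degrees, forces in N, time in s.
With the tool pointing down it reaches from about 0.275 to 0.85 m from the base axis. Payload 19 kg.
Tool frame: the origin (TCP) lies between the finger pads; the fingertips stand 8 mm ahead of it and the grasp point (between the pads) lies 11 mm behind it; z points along the fingers, y is the line along which they close (so a half turn about z gives the same grasp; the last joint's range is limited). The gripper opens to 85 mm and grips with 20 to 120 N. Pads are 22 mm wide; open, the fingers measure 114 mm over their backs; the gripper's body (76 mm by 85 mm) begins 54 mm behind the grasp point. The pads swing forward as they close: fully open they stand 13 mm farther back than shut.
Start: joints at [-78.323, 8.623, 82.357, -0, 89.026, -7.678], TCP at [0.191, -0.542, 0.218] pointing down, gripper open.
Joint ranges: [-160.23, 160.23], [-39.13, 120.54], [6.94, 153.29], [-79.49, 259.48], [9.18, 160.14], [-161.06, 161.06]. Speed limits (degrees/s): [108.29, 108.29, 127.2, 172.46, 172.46, 172.46].

## Interface

Orientations are given as a 3x3 rotation matrix whose columns are the frame's x, y, z axes.
In Python, from plant import env gives the robot as it stands. The module is installed in compiled form; this text tells all that it offers.
- The arm moves only by the tool drive_tool, never from a script. Its argument "targets" is a list of rows, each an object of numbers: "jaw": the finger opening in mm, from 0 to 85.4; "x", "y", "z": the shift along the world's x, y, z normalised to -1 to 1, where 1 is 200 mm; "yaw": the turn about the world's z normalised to -1 to 1, where 1 is 60 degrees. In form: [{"jaw": .., "x": .., "y": .., "z": .., "yaw": ..}, ...]. A call has 1 to 5 rows; each row is the pose to reach, as a shift and turn from the pose commanded when the call began; what a row does not reach only later rows make up. A row lasts 1/8 s, in which the tool goes at most 62.5 mm and 10.7 degrees, less where a joint would pass 70% of its speed; a pose out of reach is approached as far as the arm can. A call with a number of a shift or a turn outside -1 to 1 is refused whole. A call with a gripper value outside its range is refused whole. The fingers move at their own pace and stop on an object; "grip_force" is the grip in N (left out, the last holds). Time passes only in rows, so rows that repeat a pose let the fingers close. It gives the time, the measured TCP pose, the force, the opening and the grip force at its end, in the units of the state.
- env.get_obs(): the state, without advancing time (a new reading comes with each control period).
- env.grab_frame(name): name is "scene" or "top"; returns a dict with "pixels" (480x640x3 uint8, red, green, blue), "vfov" (degrees; the focal length in pixels is half the picture's height over the tangent of half this angle, whatever the lens; pixels are square), "cx", "cy" (the principal point, pixels), "camera_from_world" (4x4, takes a point from world to camera coordinates). Camera axes: x right, y down, z forward; pixel columns grow to the right and rows downward; lengths in m; the calibration is good to about 2 mm. A picture is of the moment at which its call begins. There is no depth.
- env.sign_off(): hands the job in; it is judged then, once.
The state is a dict: "t": time; "joint_positions": joint angles; "qd": joint speeds; "tau": joint torques, N m; "tool_pos": TCP position; "ee_rot": TCP orientation; "contact_force": force on the tool from outside, world axes, zero at the start; "torque": the same for the moment, N m; "finger_gap": finger opening in m; "finger_force": force on a finger pad.
Only numpy, scipy, OpenCV 4.12 (cv2) and the standard library are available. Lean on these libraries where they do the work, as an engineer would, in place of code of your own. Each camera call takes 0.05 s, during which the arm holds its last target. There are 200 camera calls.

## Working session

There is one attempt and no reset: what is moved stays moved. The work goes in short steps, Python scripts to look and compute and a tool call to move; the robot and the scene stay as the last step left them, time stands still between calls to the robot, and variables do not carry over. Pictures are saved under pics/ and viewed, at most 10 in all, crops included, and the job is handed in when it is done.

Besides the shell and the picture viewer there is one more tool, called after "Call:" as a command line: name --argument value ..., lists and objects as JSON in quotes. drive_tool: Moves the arm, as the interface text tells. Scaled input: -1 to 1 covers 200 mm each way for a shift and 60 degrees each way for a turn. Its arguments: {"type":"object","properties":{"targets":{"type":"array","items":{"type":"object","properties":{"jaw":{"type":"number"},"x":{"type":"number","minimum":-1,"maximum":1},"y":{"type":"number","minimum":-1,"maximum":1},"z":{"type":"number","minimum":-1,"maximum":1},"yaw":{"type":"number","minimum":-1,"maximum":1}}}},"grip_force":{"type":"number"}},"required":["targets"]}

```bash
ls; mkdir -p pics; cat > h.py <<'E'
import numpy as np, cv2
from plant import env
def grab(n,fn):
    f=env.grab_frame(n); cv2.imwrite(fn,f["pixels"][:,:,::-1]); return f
def fk(f): return 240/np.tan(np.radians(f["vfov"])/2)
def proj(f,p):
    T=np.array(f["camera_from_world"]); p=np.atleast_2d(p); c=p@T[:3,:3].T+T[:3,3]; k=fk(f)
    return np.c_[f["cx"]+k*c[:,0]/c[:,2], f["cy"]+k*c[:,1]/c[:,2]]
def ray(f,u,v,z):
    T=np.array(f["camera_from_world"]);R=T[:3,:3]; o=-R.T@T[:3,3]; k=fk(f)
    d=R.T@np.array([(u-f["cx"])/k,(v-f["cy"])/k,1]); return o+d*(z-o[2])/d[2]
E
python3 - <<'E'
from h import *
for n in("scene","top"):
    f=grab(n,f"pics/{n}0.png"); T=np.array(f["camera_from_world"]); print(n,f["vfov"],f["cx"],f["cy"],-T[:3,:3].T@T[:3,3],T[2,:3])
print(env.get_obs())
E
```

```text
pics
scene 55.52075452514871 320.52962244956717 244.65605693965546 [0.65884268 1.07546142 0.70837958] [-0.10172514 -0.89708237 -0.42999444]
top 54.87293367603313 316.2813178848726 244.40813506900872 [0.35908651 0.04586377 1.23101436] [ 0.17223152 -0.02654717 -0.98469871]
{'t': 0.1, 'joint_positions': array([-7.83214015e+01,  8.64663714e+00,  8.23875336e+01,  6.84528673e-05,
        8.90267290e+01, -7.67848769e+00]), 'qd': array([ 0.06110734, -0.08066293, -0.06914484,  0.0257513 , -0.03596203,
        0.11350526]), 'tau': array([ 4.72064072e-03, -7.14376688e+01, -5.71799290e+01, -9.84155758e-05,
        7.21387492e-03,  7.92845776e-05]), 'tool_pos': array([ 0.1905127 , -0.54227632,  0.2171659 ]), 'ee_rot': array([[ 9.43471200e-01,  3.31454445e-01, -2.13984474e-04],
       [ 3.31454484e-01, -9.43470636e-01,  1.04114044e-03],
       [ 1.43202561e-04, -1.05321214e-03, -9.99999435e-01]]), 'contact_force': array([ 0.43526355, -0.14418414,  0.16291475]), 'torque': array([ 0.00498551,  0.02066595, -0.00113546]), 'finger_force': 0.0, 'finger_gap': 0.08516930915250548}
```

View pics/scene0.png

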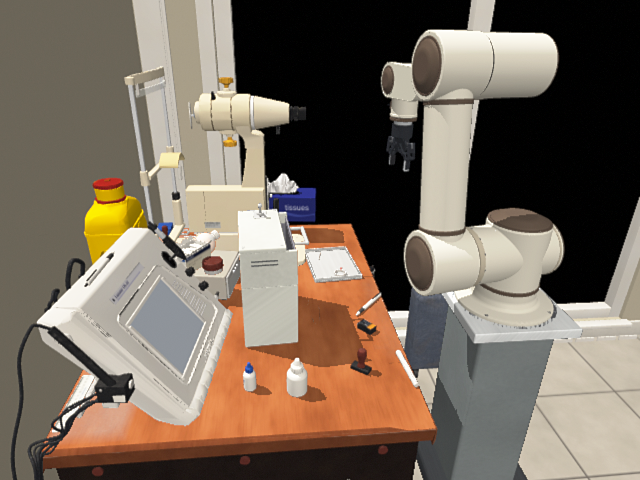

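View pics/top0.png

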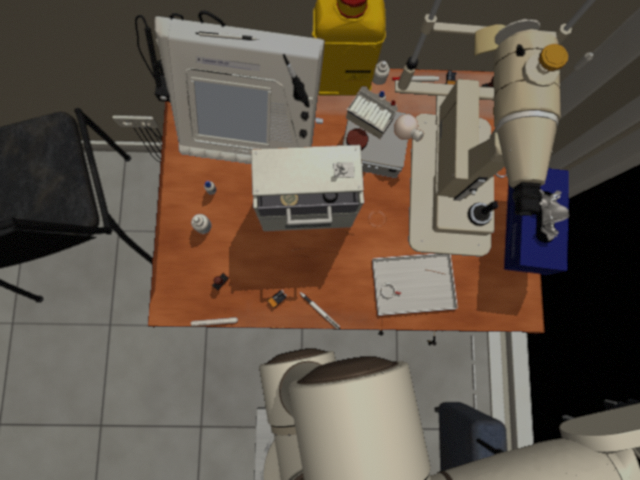

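The scene view shows the cabinet's roof at about (262,212) with the toggle on it, and the tray at (333,264). In the top view the cabinet roof is at (305,170), the handle at (308,213), the toggle at (340,170), and the tray at (414,285) with the trial lens in its left half. I'll crop in closer.

```bash
python3 - <<'E'
import cv2,numpy as np
t=cv2.imread("pics/top0.png"); s=cv2.imread("pics/scene0.png")
cv2.imwrite("pics/c1.png",cv2.resize(t[135:240,240:380],None,fx=5.7,fy=5.7,interpolation=cv2.INTER_CUBIC))
a=cv2.resize(t[245:325,362:468],None,fx=5,fy=5,interpolation=cv2.INTER_CUBIC)
b=cv2.resize(s[195:355,230:306],None,fx=3.4,fy=3.4,interpolation=cv2.INTER_CUBIC)
c=np.zeros((560,800,3),np.uint8); c[:a.shape[0],:a.shape[1]]=a; c[:b.shape[0],540:540+b.shape[1]]=b
cv2.imwrite("pics/c2.png",c)
E
```

```text
(no output)
```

View pics/c1.png

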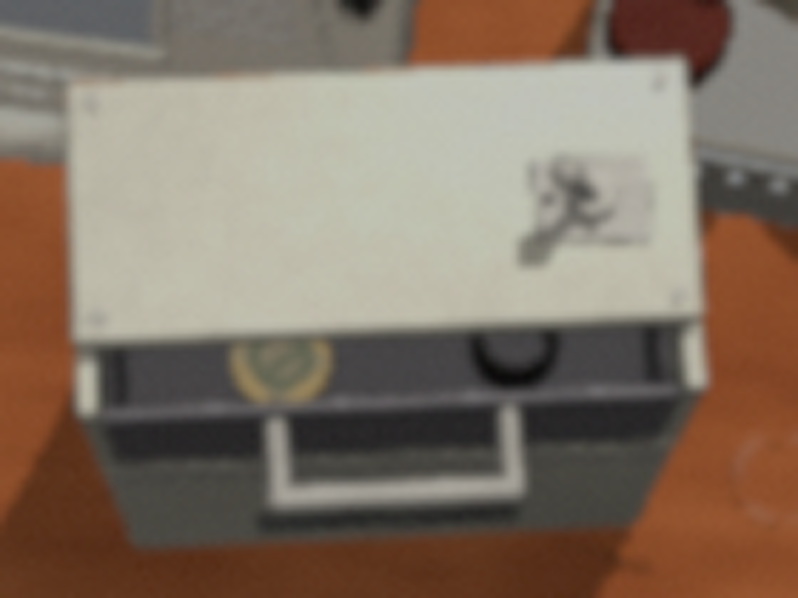

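View pics/c2.png

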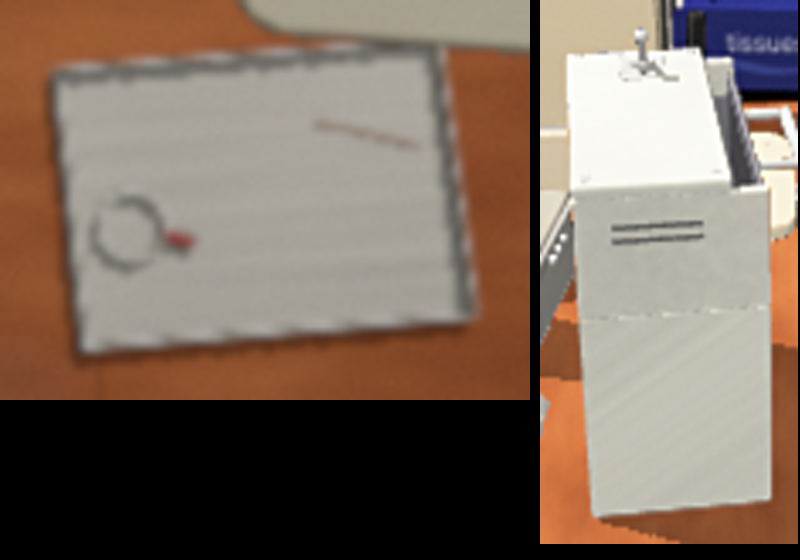

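```bash
python3 - <<'E'
from h import *
from scipy.optimize import least_squares
ft=env.grab_frame("top"); fs=env.grab_frame("scene")
t=lambda u,v:((u+.5)/5.7-.5+240,(v+.5)/5.7-.5+135)
s=lambda u,v:((u-540+.5)/3.4-.5+230,(v+.5)/3.4-.5+195)
r=lambda u,v:((u+.5)/5-.5+362,(v+.5)/5-.5+245)
W=lambda p,L:np.c_[(np.array([[np.cos(p[2]),-np.sin(p[2])],[np.sin(p[2]),np.cos(p[2])]])@np.array(L,float)[:,:2].T).T+p[:2],np.array(L)[:,2]]
T=[(68,85),(687,60),(703,318),(74,342),(272,490),(523,486)]; LT=[(.065,.12,.267),(.065,-.12,.267),(-.04,-.12,.267),(-.04,.12,.267),(-.097,.045,.242),(-.097,-.045,.242)]
S=[(572,195),(595,516),(771,500)]; LS=[(.065,.12,.267),(.065,.12,0),(-.065,.12,0)]
T=[t(*a) for a in T];S=[s(*a) for a in S]
g=lambda p:np.r_[(proj(ft,W(p,LT))-T).ravel(),(proj(fs,W(p,LS))-S).ravel()]
q=least_squares(g,[.55,0,0],loss="soft_l1",x_scale=.1); print("cab",q.x,np.degrees(q.x[2]));print(g(q.x).round(1).reshape(-1,2).tolist())
p=q.x
R=[(53,67),(443,48),(476,318),(80,352)]; LR=[(.075,.105,.014),(.075,-.105,.014),(-.075,-.105,.014),(-.075,.105,.014)];R=[r(*a) for a in R]
g2=lambda p:(proj(ft,W(p,LR))-R).ravel()
q2=least_squares(g2,[.4,-.25,0],x_scale=.1); print("tray",q2.x,np.degrees(q2.x[2]),g2(q2.x).round(1).tolist())
def loc(w): c,s_=np.cos(p[2]),np.sin(p[2]); d=w[:2]-p[:2]; return np.array([c*d[0]+s_*d[1],-s_*d[0]+c*d[1]])
for n,a,z in(("loupe L",(472,345),.201),("loupe R",(558,345),.201),("loupe bot",(515,388),.201),("tin L",(230,357),.193),("tin R",(331,357),.193),("tin bot",(280,404),.193)):
    print(n,loc(ray(ft,*t(*a),z)).round(4))
print("lens",ray(ft,*r(130,235),.008), "toggle now",W(p,[(.008,-.068,.297)]),"handle",W(p,[(-.097,0,.239)]))
print("tip px",[proj(ft,W(p,[(.008,-.068,.297)])),proj(fs,W(p,[(.008,-.068,.297)]))],"lever tip obs",t(535,245),s(640,33))
E
```

```text
cab [0.68004892 0.04145837 0.07099821] 4.067897556990034
[[-0.5, -0.4], [0.1, -0.6], [0.7, 0.0], [0.0, 0.9], [1.8, 1.7], [-1.2, 0.4], [-0.7, -2.8], [-0.9, 1.1], [0.2, 0.8]]
tray [ 0.47194736 -0.24850508  0.08535839] 4.89067575594088 [0.3, 0.2, -0.2, -1.1, -0.1, 1.1, 0.1, -0.1]
loupe L [-0.0276 -0.0338]
loupe R [-0.0292 -0.0687]
loupe bot [-0.0463 -0.0502]
tin L [-0.0257  0.0643]
tin R [-0.0276  0.0233]
tin bot [-0.0463  0.0449]
lens [ 0.44984158 -0.17820913  0.008     ] toggle now [[ 0.69285259 -0.02580281  0.297     ]] handle [[0.58329329 0.03457733 0.239     ]]
tip px [array([[339.44147911, 165.60645711]]), array([[259.3261374 , 205.15165761]])] lever tip obs (333.4473684210526, 177.5701754385965) (259.05882352941177, 204.35294117647058)
```

Call:
drive_tool --targets '[{"jaw": 0, "x": 0.55, "y": 0.7, "z": 0.8, "yaw": -0.255}, {"jaw": 0, "x": 0.55, "y": 0.7, "z": 0.8, "yaw": -0.255}, {"jaw": 0, "x": 0.55, "y": 0.7, "z": 0.8, "yaw": -0.255}, {"jaw": 0, "x": 0.55, "y": 0.7, "z": 0.8, "yaw": -0.255}, {"jaw": 0, "x": 0.55, "y": 0.7, "z": 0.8, "yaw": -0.255}]'

```text
t: 0.82
tool_pos: [0.302, -0.4012, 0.3807]
ee_rot: [[0.997, 0.074, 0.003], [0.074, -0.997, -0.004], [0.002, 0.004, -1.0]]
contact_force: [-0.2, -1.0, -1.1]
finger_gap: -0.0001
finger_force: 0.0
```

Call:
drive_tool --targets '[{"jaw": 0, "x": 0.6, "y": 1, "z": 0.1}, {"jaw": 0, "x": 0.6, "y": 1, "z": 0.1}, {"jaw": 0, "x": 0.6, "y": 1, "z": 0.1}, {"jaw": 0, "x": 0.6, "y": 1, "z": 0.1}, {"jaw": 0, "x": 0.6, "y": 1, "z": 0.1}]'

```text
validation failed for argument at $.ta...
```

Call:
drive_tool --targets '[{"jaw": 0, "x": 0.6, "y": 1, "z": 0}, {"jaw": 0, "x": 0.6, "y": 1, "z": 0}, {"jaw": 0, "x": 0.6, "y": 1, "z": 0}, {"jaw": 0, "x": 0.6, "y": 1, "z": 0}, {"jaw": 0, "x": 0.6, "y": 1, "z": 0}]'

```text
validation failed for argument at $.ta...
```

Call:
drive_tool --targets '[{"jaw": 0, "x": 0.6, "y": 1, "z": 0.1, "yaw": 0}, {"jaw": 0, "x": 0.6, "y": 1, "z": 0.1, "yaw": 0}, {"jaw": 0, "x": 0.6, "y": 1, "z": 0.1, "yaw": 0}, {"jaw": 0, "x": 0.6, "y": 1, "z": 0.1, "yaw": 0}, {"jaw": 0, "x": 0.6, "y": 1, "z": 0.1, "yaw": 0}]'

```text
t: 1.45
tool_pos: [0.4215, -0.2006, 0.3972]
ee_rot: [[0.997, 0.074, -0.0], [0.074, -0.997, 0.001], [-0.0, -0.001, -1.0]]
contact_force: [0.4, -0.5, -0.6]
finger_gap: -0.0
finger_force: 0.0
```

Call:
drive_tool --targets '[{"jaw": 0, "x": 0.6, "y": 1, "z": 0, "yaw": 0}, {"jaw": 0, "x": 0.6, "y": 1, "z": 0, "yaw": 0}, {"jaw": 0, "x": 0.6, "y": 1, "z": 0, "yaw": 0}, {"jaw": 0, "x": 0.6, "y": 1, "z": 0, "yaw": 0}, {"jaw": 0, "x": 0.6, "y": 1, "z": 0, "yaw": 0}]'

```text
t: 2.08
tool_pos: [0.5416, -0.0014, 0.3959]
ee_rot: [[0.997, 0.073, -0.003], [0.073, -0.997, 0.001], [-0.003, -0.001, -1.0]]
contact_force: [-0.4, -1.7, -0.1]
finger_gap: 0.0001
finger_force: 0.0
```

Call:
drive_tool --targets '[{"jaw": 0, "x": 0.74, "y": 0.05, "z": 0, "yaw": 0}, {"jaw": 0, "x": 0.74, "y": 0.05, "z": 0, "yaw": 0}, {"jaw": 0, "x": 0.74, "y": 0.05, "z": 0, "yaw": 0}, {"jaw": 0, "x": 0.74, "y": 0.05, "z": -0.25, "yaw": 0}, {"jaw": 0, "x": 0.74, "y": 0.05, "z": -0.4, "yaw": 0}]'

```text
t: 2.7
tool_pos: [0.6884, 0.0051, 0.3141]
ee_rot: [[0.998, 0.069, -0.003], [0.069, -0.998, 0.0], [-0.003, -0.0, -1.0]]
contact_force: [0.5, -0.3, -0.2]
finger_gap: 0.0001
finger_force: 0.0
```

Call:
drive_tool --targets '[{"jaw": 0, "x": 0, "y": 0, "z": -0.1, "yaw": 0}, {"jaw": 0, "x": 0, "y": -0.06, "z": -0.1, "yaw": 0}, {"jaw": 0, "x": 0.01, "y": -0.11, "z": -0.1, "yaw": 0}, {"jaw": 0, "x": 0.015, "y": -0.16, "z": -0.1, "yaw": 0}, {"jaw": 0, "x": 0.015, "y": -0.2, "z": -0.1, "yaw": 0}]'

```text
t: 3.32
tool_pos: [0.6917, -0.0336, 0.2982]
ee_rot: [[0.998, 0.07, 0.001], [0.07, -0.998, -0.0], [0.001, 0.0, -1.0]]
contact_force: [0.9, -0.4, 0.4]
finger_gap: 0.0
finger_force: 0.0
```

```bash
python3 - <<'E'
from h import *
f=grab("scene","pics/s1.png"); im=cv2.imread("pics/s1.png")
cv2.imwrite("pics/s1c.png",cv2.resize(im[150:250,200:320],None,fx=5,fy=5,interpolation=cv2.INTER_CUBIC))
E
```

```text
(no output)
```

View pics/s1c.png

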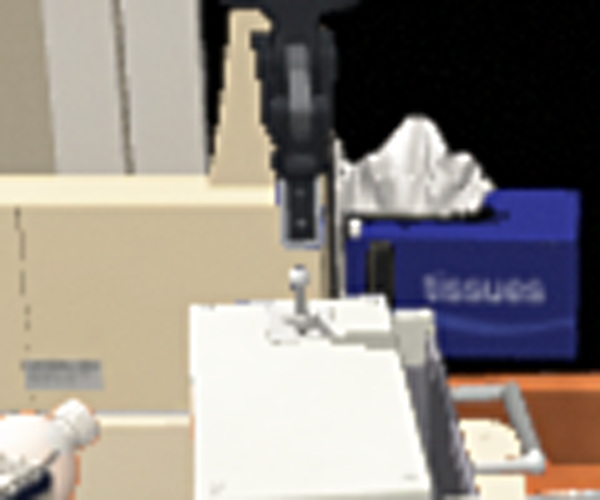

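```bash
python3 - <<'E'
from h import *
f=env.grab_frame("scene")
print(proj(f,[(.6917,-.0336+.0,z) for z in(.29,.298,.306)]))
c,s=np.cos(.071),np.sin(.071)
for y in(-.068,-.092): print(proj(f,[(.68005+c*.008-s*y,.04146+s*.008+c*y,.297)]))
print(proj(f,[(.68005+c*x-s*.12,.04146+s*x+c*.12,.267) for x in (.065,-.04)]))
g=grab("top","pics/t1.png");print(proj(g,[(.6917,-.0336,.29)]))
im=cv2.imread("pics/t1.png"); cv2.imwrite("pics/t1c.png",cv2.resize(im[120:240,240:400],None,fx=5,fy=5,interpolation=cv2.INTER_CUBIC))
E
```

```text
[[259.9358197  206.63626623]
 [259.81399273 203.70537227]
 [259.69144606 200.75716394]]
[[259.32565167 205.15189534]]
[[258.8148111  201.91861728]]
[[238.39365184 249.21003114]
 [286.22037512 246.35602883]]
[[342.8276364  167.32727703]]
```

View pics/t1c.png

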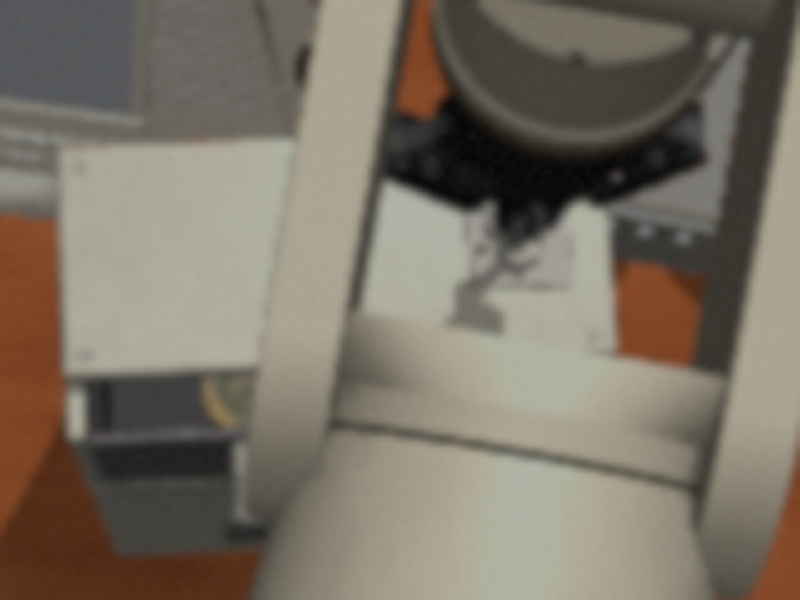

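The crop shows the toggle ball at about (259.6,205) in the full picture and the closed fingertips above it at about row 199. The lever is still on and wasn't touched, because the tips are about 15–20 mm higher than I expected. I'll go back left, lower and repeat.

Call:
drive_tool --targets '[{"jaw": 0, "x": -0.015, "y": 0.22, "z": 0, "yaw": 0}, {"jaw": 0, "x": -0.015, "y": 0.22, "z": 0, "yaw": 0}, {"jaw": 0, "x": -0.015, "y": 0.22, "z": -0.1, "yaw": 0}, {"jaw": 0, "x": -0.015, "y": 0.22, "z": -0.1, "yaw": 0}]'

```text
t: 3.98
tool_pos: [0.6881, 0.0116, 0.2764]
ee_rot: [[0.997, 0.071, -0.002], [0.071, -0.997, 0.0], [-0.002, -0.0, -1.0]]
contact_force: [1.2, -0.1, -0.2]
finger_gap: 0.0
finger_force: 0.0
```

Call:
drive_tool --targets '[{"jaw": 0, "x": 0, "y": -0.06, "z": 0, "yaw": 0}, {"jaw": 0, "x": 0.005, "y": -0.11, "z": 0, "yaw": 0}]'

```text
t: 4.22
tool_pos: [0.6897, -0.011, 0.2792]
ee_rot: [[0.997, 0.071, 0.002], [0.071, -0.997, 0.001], [0.002, -0.001, -1.0]]
contact_force: [-5.3, 15.6, 26.8]
finger_gap: 0.0002
finger_force: 12.5
```

Call:
drive_tool --targets '[{"jaw": 0, "x": 0.005, "y": -0.04, "z": 0, "yaw": 0}, {"jaw": 0, "x": 0.01, "y": -0.08, "z": 0, "yaw": 0}]'

```text
t: 4.47
tool_pos: [0.6917, -0.0277, 0.2783]
ee_rot: [[0.998, 0.07, 0.001], [0.07, -0.998, -0.0], [0.001, 0.0, -1.0]]
contact_force: [-0.0, 0.1, -0.2]
finger_gap: -0.0003
finger_force: 0.0
```

Call:
drive_tool --targets '[{"jaw": 0, "x": 0, "y": 0, "z": 0.4, "yaw": 0}, {"jaw": 0, "x": -0.4, "y": 0, "z": 0.5, "yaw": 0}, {"jaw": 0, "x": -0.7, "y": 0.2, "z": 0.5, "yaw": 0}, {"jaw": 0, "x": -0.7, "y": 0.2, "z": 0.5, "yaw": 0}]'

```text
t: 4.97
tool_pos: [0.5495, 0.0137, 0.3792]
ee_rot: [[0.998, 0.07, 0.002], [0.07, -0.998, -0.0], [0.002, 0.0, -1.0]]
contact_force: [0.5, 0.6, 0.7]
finger_gap: -0.0004
finger_force: 0.0
```

```bash
python3 - <<'E'
from h import *
f=grab("scene","pics/s2.png"); a=cv2.imread("pics/s2.png")[190:290,220:300]
b=cv2.imread("pics/s2.png")[90:190,240:320]; o=env.get_obs(); print(o["tool_pos"],proj(f,[o["tool_pos"]]))
cv2.imwrite("pics/s2c.png",cv2.resize(np.hstack([a,b]),None,fx=5,fy=5,interpolation=cv2.INTER_CUBIC))
E
```

```text
[0.54774859 0.01487302 0.38028362] [[318.11233832 177.54688182]]
```

View pics/s2c.png

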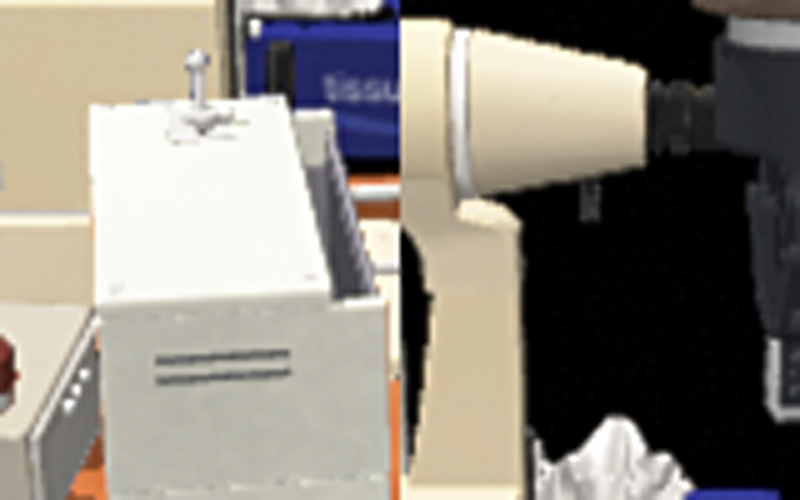

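The ball is now at about (259.4,201.4), which matches the predicted "off" position (258.8,201.9), so the lamp is off. Next I'll approach the handle bar from above.

Call:
drive_tool --targets '[{"jaw": 0, "x": 0.175, "y": 0.1, "z": -0.2, "yaw": 0}, {"jaw": 0, "x": 0.175, "y": 0.1, "z": -0.4, "yaw": 0}, {"jaw": 0, "x": 0.175, "y": 0.1, "z": -0.58, "yaw": 0}, {"jaw": 0, "x": 0.175, "y": 0.1, "z": -0.58, "yaw": 0}]'

```text
t: 5.52
tool_pos: [0.5858, 0.033, 0.2596]
ee_rot: [[0.998, 0.07, -0.004], [0.07, -0.998, 0.0], [-0.004, -0.001, -1.0]]
contact_force: [0.2, 0.1, 1.5]
finger_gap: -0.0002
finger_force: 0.0
```

Call:
drive_tool --targets '[{"jaw": 0, "x": 0, "y": 0, "z": -0.04, "yaw": 0}, {"jaw": 0, "x": 0, "y": 0, "z": -0.06, "yaw": 0}]'

```text
t: 5.78
tool_pos: [0.5869, 0.0333, 0.2507]
ee_rot: [[0.998, 0.07, 0.002], [0.07, -0.998, -0.0], [0.002, 0.0, -1.0]]
contact_force: [-0.2, -0.4, -0.2]
finger_gap: -0.0001
finger_force: 0.0
```

Call:
drive_tool --targets '[{"jaw": 0, "x": 0, "y": 0, "z": -0.02, "yaw": 0}, {"jaw": 0, "x": 0, "y": 0, "z": -0.03, "yaw": 0}]'

```text
t: 6.02
tool_pos: [0.5866, 0.0335, 0.2438]
ee_rot: [[0.997, 0.071, 0.0], [0.071, -0.997, 0.0], [0.0, -0.0, -1.0]]
contact_force: [0.1, -0.1, -0.1]
finger_gap: 0.0002
finger_force: 0.0
```

Call:
drive_tool --targets '[{"jaw": 0, "x": 0, "y": 0, "z": -0.02, "yaw": 0}, {"jaw": 0, "x": 0, "y": 0, "z": -0.02, "yaw": 0}]'

```text
t: 6.28
tool_pos: [0.5864, 0.0335, 0.2394]
ee_rot: [[0.997, 0.071, -0.0], [0.071, -0.997, 0.0], [-0.0, -0.0, -1.0]]
contact_force: [0.1, 0.1, -0.1]
finger_gap: 0.0002
finger_force: 0.0
```

Call:
drive_tool --targets '[{"jaw": 0, "x": 0, "y": 0, "z": -0.02, "yaw": 0}, {"jaw": 0, "x": 0, "y": 0, "z": -0.02, "yaw": 0}]'

```text
t: 6.52
tool_pos: [0.5864, 0.0335, 0.2354]
ee_rot: [[0.998, 0.071, -0.0], [0.071, -0.998, 0.0], [-0.0, -0.0, -1.0]]
contact_force: [0.8, 0.6, 0.4]
finger_gap: 0.0003
finger_force: 0.0
```

Call:
drive_tool --targets '[{"jaw": 0, "x": 0, "y": 0, "z": -0.02, "yaw": 0}, {"jaw": 0, "x": 0, "y": 0, "z": -0.02, "yaw": 0}]'

```text
t: 6.78
tool_pos: [0.5864, 0.0335, 0.2313]
ee_rot: [[0.997, 0.071, -0.0], [0.071, -0.997, 0.0], [-0.0, -0.0, -1.0]]
contact_force: [-0.9, -0.1, 0.7]
finger_gap: 0.0
finger_force: 0.0
```

Call:
drive_tool --targets '[{"jaw": 0, "x": 0, "y": 0, "z": -0.015, "yaw": 0}, {"jaw": 0, "x": 0, "y": 0, "z": -0.015, "yaw": 0}]'

```text
t: 7.02
tool_pos: [0.5866, 0.0335, 0.23]
ee_rot: [[0.997, 0.071, 0.002], [0.071, -0.997, -0.0], [0.002, 0.0, -1.0]]
contact_force: [-4.9, 0.4, 13.2]
finger_gap: -0.0
finger_force: 6.7
```

Call:
drive_tool --targets '[{"jaw": 0, "x": 0, "y": 0, "z": -0.015, "yaw": 0}, {"jaw": 0, "x": 0, "y": 0, "z": -0.015, "yaw": 0}]'

```text
t: 7.28
tool_pos: [0.5867, 0.0335, 0.2295]
ee_rot: [[0.997, 0.071, 0.004], [0.071, -0.997, -0.0], [0.004, 0.001, -1.0]]
contact_force: [-14.7, -0.0, 37.2]
finger_gap: -0.0
finger_force: 18.9
```

Call:
drive_tool --targets '[{"jaw": 0, "x": -0.017, "y": 0, "z": -0.005, "yaw": 0}, {"jaw": 0, "x": -0.033, "y": -0.002, "z": -0.012, "yaw": 0}, {"jaw": 0, "x": -0.049, "y": -0.003, "z": -0.022, "yaw": 0}, {"jaw": 0, "x": -0.065, "y": -0.005, "z": -0.035, "yaw": 0}]'

```text
t: 7.78
tool_pos: [0.5731, 0.0325, 0.2218]
ee_rot: [[0.997, 0.071, 0.002], [0.071, -0.997, -0.0], [0.002, 0.0, -1.0]]
contact_force: [-20.4, 0.5, 35.8]
finger_gap: 0.0002
finger_force: 18.1
```

Call:
drive_tool --targets '[{"jaw": 0, "x": -0.016, "y": -0.001, "z": -0.012, "yaw": 0}, {"jaw": 0, "x": -0.032, "y": -0.002, "z": -0.024, "yaw": 0}, {"jaw": 0, "x": -0.046, "y": -0.003, "z": -0.036, "yaw": 0}, {"jaw": 0, "x": -0.058, "y": -0.004, "z": -0.05, "yaw": 0}]'

```text
t: 8.28
tool_pos: [0.5616, 0.0317, 0.2101]
ee_rot: [[0.998, 0.071, 0.001], [0.071, -0.998, -0.0], [0.001, 0.0, -1.0]]
contact_force: [-6.7, -0.1, 10.0]
finger_gap: 0.0003
finger_force: 5.3
```

Call:
drive_tool --targets '[{"jaw": 0, "x": -0.012, "y": -0.001, "z": -0.015, "yaw": 0}, {"jaw": 0, "x": -0.024, "y": -0.002, "z": -0.03, "yaw": 0}, {"jaw": 0, "x": -0.034, "y": -0.003, "z": -0.045, "yaw": 0}, {"jaw": 0, "x": -0.044, "y": -0.003, "z": -0.062, "yaw": 0}]'

```text
t: 8.78
tool_pos: [0.553, 0.031, 0.1968]
ee_rot: [[0.997, 0.071, 0.0], [0.071, -0.998, -0.0], [0.0, 0.0, -1.0]]
contact_force: [-0.7, -0.3, 18.1]
finger_gap: -0.0002
finger_force: 10.2
```

The force pattern and the final height (TCP 33 mm below first contact) say the bin is fully out. The real fingertips sit about 14 mm above the reported TCP. Next: lift, swing aside and look into the bin.

Call:
drive_tool --targets '[{"jaw": 0, "x": -0.02, "y": 0, "z": 0.3, "yaw": 0}, {"jaw": 0, "x": -0.4, "y": -0.3, "z": 0.8, "yaw": 0}, {"jaw": 60, "x": -0.8, "y": -1, "z": 0.9, "yaw": 0}, {"jaw": 60, "x": -0.8, "y": -1, "z": 0.9, "yaw": 0}, {"jaw": 60, "x": -0.8, "y": -1, "z": 0.9, "yaw": 0}]'

```text
t: 9.4
tool_pos: [0.4119, -0.1413, 0.3647]
ee_rot: [[0.997, 0.071, 0.001], [0.071, -0.997, -0.0], [0.001, 0.0, -1.0]]
contact_force: [0.8, -0.9, -0.6]
finger_gap: 0.0546
finger_force: 0.0
```

Call:
drive_tool --targets '[{"jaw": 60, "x": 0, "y": -0.4, "z": 0, "yaw": 0}, {"jaw": 60, "x": 0, "y": -0.5, "z": 0, "yaw": 0}]'

```text
t: 9.65
tool_pos: [0.4125, -0.2427, 0.3641]
ee_rot: [[0.998, 0.069, 0.001], [0.069, -0.998, -0.001], [0.001, 0.001, -1.0]]
contact_force: [1.4, 0.6, -0.3]
finger_gap: 0.06
finger_force: 0.0
```

```bash
python3 - <<'E'
from h import *
f=grab("top","pics/t2.png"); im=cv2.imread("pics/t2.png")
cv2.imwrite("pics/t2c.png",cv2.resize(im[135:240,240:380],None,fx=5.7,fy=5.7,interpolation=cv2.INTER_CUBIC))
o=env.get_obs();print(o["tool_pos"],o["finger_gap"])
E
```

```text
[ 0.41260389 -0.24558822  0.36307919] 0.0599730873026421
```

View pics/t2c.png

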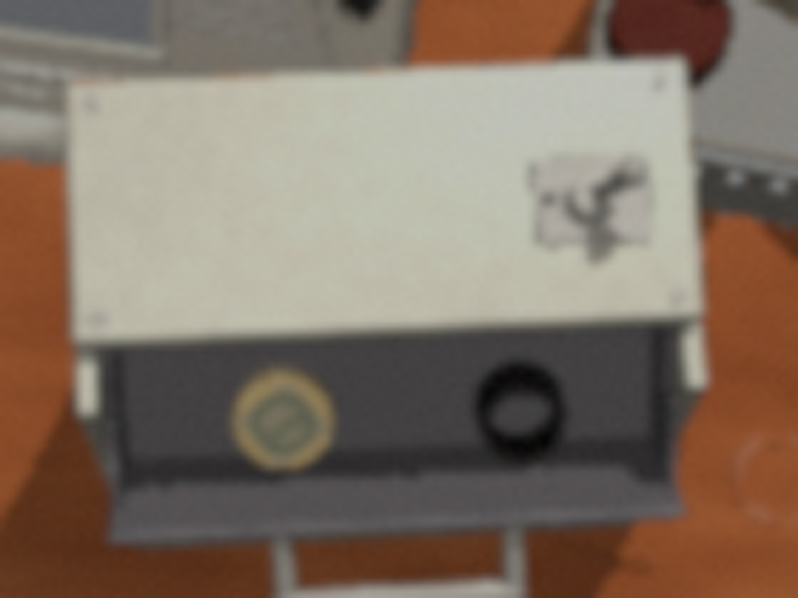

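The bin is fully out and the lever leans right. The loupe's ring has its centre at about (521,410) in the crop, and the tin is at (284,418). Both have slid to the front panel.

```bash
python3 - <<'E'
from h import *
f=env.grab_frame("top"); p=(.68005,.04146,.071); c,s=np.cos(.071),np.sin(.071)
t=lambda u,v:((u+.5)/5.7-.5+240,(v+.5)/5.7-.5+135)
def loc(w): d=w[:2]-np.array(p[:2]); return np.array([c*d[0]+s*d[1],-s*d[0]+c*d[1]])
for z in(.203,.207,.211):
  w=ray(f,*t(521,411),z);print(z,w,loc(w))
W=lambda x,y,z:(p[0]+c*x-s*y,p[1]+s*x+c*y,z)
# predicted top circle if against panel with wall 4/floor 3 thick
a=np.linspace(0,6.28,40); th=.65
for w,fl in((3,3),(4,4),(6,4)):
  dx=w+18+18*np.cos(a); dz=fl+26; 
  X=-65+dx*np.cos(th)-dz*np.sin(th); Z=171+dx*np.sin(th)+dz*np.cos(th)
  q=proj(f,[W(x/1e3,-.0515+.018*np.sin(b),z/1e3) for x,b,z in zip(X,a,Z)]); q=(q-[240,135]+.5)*5.7-.5
  print(w,q.min(0),q.max(0),"panel top px",((proj(f,[W((-65-77*np.sin(th))/1e3,0,(171+77*np.cos(th))/1e3)])-[240,135]+.5)*5.7))
E
```

```text
0.203 [ 0.62736338 -0.01425497  0.203     ] [-0.05650632 -0.051837  ]
0.207 [ 0.62631951 -0.01402105  0.207     ] [-0.05753096 -0.05152961]
0.211 [ 0.62527565 -0.01378713  0.211     ] [-0.0585556  -0.05122223]
3 [477.37997199 389.48939122] [566.92264348 472.38997586] panel top px [[401.31536986 536.74769174]]
4 [477.50863481 388.10422482] [567.16555192 471.13155082] panel top px [[401.31536986 536.74769174]]
6 [477.4115106  383.41671162] [567.14696403 466.5890585 ] panel top px [[401.31536986 536.74769174]]
```

Call:
drive_tool --targets '[{"jaw": 60, "x": 0.25, "y": 1, "z": 0, "yaw": 0}, {"jaw": 60, "x": 0.25, "y": 1, "z": 0, "yaw": 0}, {"jaw": 60, "x": 0.25, "y": 1, "z": 0, "yaw": 0}, {"jaw": 60, "x": 0.25, "y": 1, "z": 0, "yaw": 0}, {"jaw": 60, "x": 0.25, "y": 1, "z": 0, "yaw": 0}]'

```text
t: 10.38
tool_pos: [0.4633, -0.0386, 0.364]
ee_rot: [[0.997, 0.074, 0.0], [0.074, -0.997, 0.0], [0.0, -0.0, -1.0]]
contact_force: [0.3, -0.9, 0.8]
finger_gap: 0.0598
finger_force: 0.0
```

Call:
drive_tool --targets '[{"jaw": 60, "x": 0.815, "y": 0.15, "z": 0, "yaw": 0}, {"jaw": 60, "x": 0.815, "y": 0.15, "z": 0, "yaw": 0}, {"jaw": 60, "x": 0.815, "y": 0.15, "z": -0.1, "yaw": 0}, {"jaw": 60, "x": 0.815, "y": 0.15, "z": -0.32, "yaw": 0}, {"jaw": 60, "x": 0.815, "y": 0.15, "z": -0.32, "yaw": 0}]'

```text
t: 11.0
tool_pos: [0.6253, -0.011, 0.2966]
ee_rot: [[0.998, 0.07, -0.006], [0.07, -0.998, 0.001], [-0.006, -0.001, -1.0]]
contact_force: [-1.1, -0.2, 0.2]
finger_gap: 0.06
finger_force: 0.0
```

```bash
python3 - <<'E'
from h import *
o=env.get_obs(); print(o["tool_pos"],o["finger_gap"])
f=grab("scene","pics/s3.png"); g=grab("top","pics/t3.png")
P=o["tool_pos"]; A=[P+[0,0,d] for d in(0,.022)]
print("scene crop",(proj(f,A)-[220,140])*5,"top crop",(proj(g,A)-[280,120])*5)
a=cv2.imread("pics/s3.png")[140:255,220:300]; b=cv2.imread("pics/t3.png")[120:235,280:360]
cv2.imwrite("pics/st3c.png",cv2.resize(np.hstack([a,b]),None,fx=5,fy=5,interpolation=cv2.INTER_CUBIC))
E
```

```text
[ 0.62533059 -0.01103802  0.29664411] 0.060016611945673634
scene crop [[330.52072671 334.04618062]
 [329.89327088 292.96681325]] top crop [[260.86787602 381.61241031]
 [264.27978548 366.87178556]]
```

View pics/st3c.png

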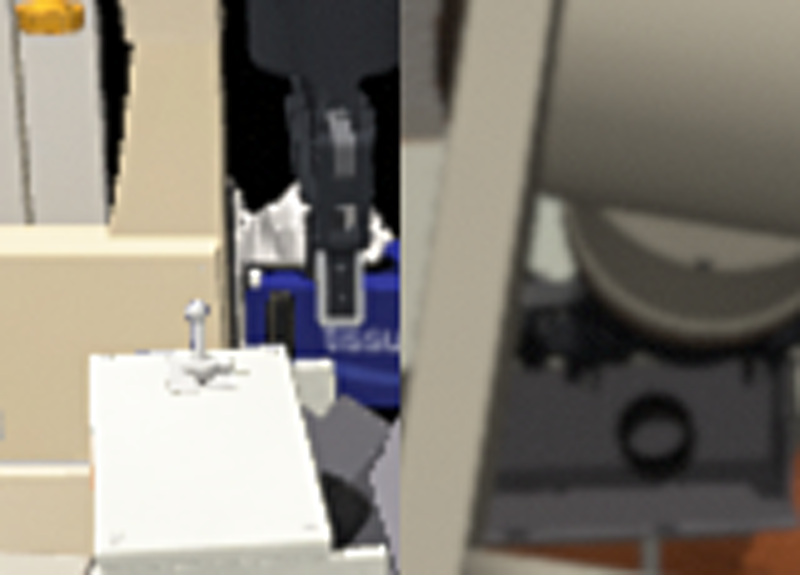

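The gripper hovers over the loupe: fingertip at about (340,322) in the left crop, loupe at (657,432) in the right one. The tips are about 17 mm above the reported TCP, and the wide part of the gripper is far above the tips. Descending carefully.

Call:
drive_tool --targets '[{"jaw": 60, "x": 0, "y": -0.015, "z": -0.15, "yaw": 0}, {"jaw": 60, "x": 0, "y": -0.015, "z": -0.3, "yaw": 0}, {"jaw": 60, "x": 0, "y": -0.015, "z": -0.45, "yaw": 0}, {"jaw": 60, "x": 0, "y": -0.015, "z": -0.53, "yaw": 0}, {"jaw": 60, "x": 0, "y": -0.015, "z": -0.53, "yaw": 0}]'

```text
t: 11.72
tool_pos: [0.6263, -0.0135, 0.1947]
ee_rot: [[0.998, 0.07, 0.001], [0.07, -0.998, 0.0], [0.001, 0.0, -1.0]]
contact_force: [-0.1, 1.2, 0.6]
finger_gap: 0.0597
finger_force: 0.0
```

Call:
drive_tool --targets '[{"jaw": 60, "x": 0, "y": 0, "z": -0.015, "yaw": 0}, {"jaw": 60, "x": 0, "y": 0, "z": -0.03, "yaw": 0}]'

```text
t: 11.98
tool_pos: [0.6273, -0.0131, 0.1907]
ee_rot: [[0.997, 0.071, 0.004], [0.071, -0.997, -0.0], [0.004, 0.001, -1.0]]
contact_force: [-4.5, 9.5, 29.4]
finger_gap: 0.0604
finger_force: 6.5
```

```bash
python3 - <<'E'
from h import *
o=env.get_obs();print(o["tool_pos"],o["contact_force"],o["torque"],o["finger_force"])
f=grab("scene","pics/s4.png"); g=grab("top","pics/t4.png")
a=cv2.imread("pics/s4.png")[150:265,230:310]; b=cv2.imread("pics/t4.png")[140:255,290:370]
cv2.imwrite("pics/st4c.png",cv2.resize(np.hstack([a,b]),None,fx=5,fy=5,interpolation=cv2.INTER_CUBIC))
E
```

```text
[ 0.62730007 -0.01310571  0.19073308] [-4.50736634  9.49724332 29.36889199] [-0.60277439  0.24431958 -0.1552005 ] 6.542616016231477
```

View pics/st4c.png

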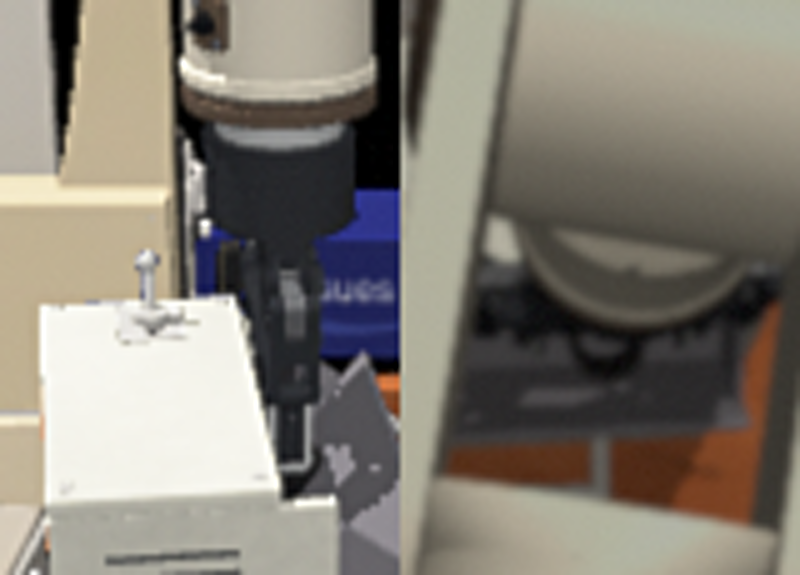

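That was the last picture I may view. It shows the gripper (mid about x 630) sitting to the right of the loupe (605) in the top crop. With the +y contact force, this suggests the right finger is riding on the bin's side wall. I'll lift, shift left and descend again.

Call:
drive_tool --targets '[{"jaw": 60, "x": 0, "y": 0, "z": 0.06, "yaw": 0}, {"jaw": 60, "x": 0, "y": 0.035, "z": 0.06, "yaw": 0}, {"jaw": 56, "x": 0, "y": 0.035, "z": 0.02, "yaw": 0}, {"jaw": 56, "x": 0, "y": 0.035, "z": 0, "yaw": 0}]'

```text
t: 12.58
tool_pos: [0.6259, -0.0062, 0.1866]
ee_rot: [[0.997, 0.071, -0.001], [0.071, -0.997, 0.0], [-0.001, -0.0, -1.0]]
contact_force: [-0.1, -0.7, -0.1]
finger_gap: 0.0561
finger_force: 0.0
```

```bash
python3 - <<'E'
from h import *
o=env.get_obs();print(o["tool_pos"],o["contact_force"],o["torque"],o["finger_force"])
E
```

```text
[ 0.62590237 -0.0061528   0.1865577 ] [-0.06883059 -0.66196509 -0.05236538] [ 0.06004528  0.05298963 -0.0010912 ] 0.0
```

Call:
drive_tool --targets '[{"jaw": 56, "x": 0, "y": 0, "z": -0.012, "yaw": 0}, {"jaw": 56, "x": 0, "y": 0, "z": -0.022, "yaw": 0}, {"jaw": 56, "x": 0, "y": 0, "z": -0.022, "yaw": 0}]'

```text
t: 12.95
tool_pos: [0.6262, -0.0063, 0.1833]
ee_rot: [[0.998, 0.071, -0.0], [0.071, -0.998, 0.0], [-0.0, -0.0, -1.0]]
contact_force: [0.8, 0.1, 0.2]
finger_gap: 0.0563
finger_force: 0.0
```

Call:
drive_tool --targets '[{"jaw": 56, "x": 0, "y": 0, "z": -0.01, "yaw": 0}, {"jaw": 56, "x": 0, "y": 0, "z": -0.015, "yaw": 0}]'

```text
t: 13.2
tool_pos: [0.6263, -0.0063, 0.1804]
ee_rot: [[0.998, 0.071, 0.0], [0.071, -0.998, 0.0], [0.0, -0.0, -1.0]]
contact_force: [0.1, 0.5, 0.5]
finger_gap: 0.0561
finger_force: 0.0
```

Call:
drive_tool --targets '[{"jaw": 56, "x": 0, "y": 0, "z": -0.008, "yaw": 0}, {"jaw": 56, "x": 0, "y": 0, "z": -0.015, "yaw": 0}]'

```text
t: 13.45
tool_pos: [0.6263, -0.0063, 0.1774]
ee_rot: [[0.997, 0.071, 0.0], [0.071, -0.997, 0.0], [0.0, -0.0, -1.0]]
contact_force: [-0.8, 0.2, 0.4]
finger_gap: 0.056
finger_force: 0.0
```

Free down to tips at about 0.193 m, just above the bin floor. Closing.

Call:
drive_tool --targets '[{"jaw": 38, "x": 0, "y": 0, "z": 0.005, "yaw": 0}, {"jaw": 33, "x": 0, "y": 0, "z": 0.005, "yaw": 0}, {"jaw": 28, "x": 0, "y": 0, "z": 0.005, "yaw": 0}, {"jaw": 20, "x": 0, "y": 0, "z": 0.005, "yaw": 0}, {"jaw": 20, "x": 0, "y": 0, "z": 0.005, "yaw": 0}]' --grip_force 25

```text
t: 14.08
tool_pos: [0.6263, -0.0064, 0.1787]
ee_rot: [[0.998, 0.071, 0.0], [0.071, -0.998, 0.0], [0.0, 0.0, -1.0]]
contact_force: [-3.0, -1.1, 6.0]
finger_gap: 0.0332
finger_force: 25.3
```

Call:
drive_tool --targets '[{"jaw": 20, "x": 0, "y": 0, "z": 0.015, "yaw": 0}, {"jaw": 20, "x": 0, "y": 0, "z": 0.03, "yaw": 0}, {"jaw": 20, "x": 0, "y": 0, "z": 0.03, "yaw": 0}]'

```text
t: 14.45
tool_pos: [0.6264, -0.0063, 0.1847]
ee_rot: [[0.997, 0.071, 0.0], [0.071, -0.997, 0.0], [0.0, -0.0, -1.0]]
contact_force: [0.2, 0.5, -0.7]
finger_gap: 0.0332
finger_force: 24.9
```

```bash
python3 - <<'E'
from h import *
o=env.get_obs();print(o["tool_pos"],o["contact_force"],o["torque"],o["finger_force"],o["finger_gap"])
a=cv2.imread("pics/t2.png").astype(int); g=grab("top","pics/t5.png"); b=cv2.imread("pics/t5.png").astype(int); a4=cv2.imread("pics/t4.png").astype(int)
# numbers: grey levels around the loupe (row 196..222, col 318..346)
for r in range(196,224,2): print(r,a4[r,318:348:2].mean(1).astype(int),b[r,318:348:2].mean(1).astype(int))
E
```

```text
[ 0.62638787 -0.00628089  0.18465522] [ 0.17167582  0.49473424 -0.73407307] [-0.00198475  0.02645876  0.01817971] 24.915399933124718 0.03323923913407071
196 [49 84 80 69 65 66 65 67 65 63 64 65 64 63 63] [75 66 66 67 65 66 65 62 71 75 73 67 65 62 60]
198 [17 50 81 86 73 68 65 66 66 64 65 65 65 63 62] [84 79 69 66 66 66 65 66 65 64 64 62 62 62 63]
200 [13 19 42 71 87 85 76 70 69 66 66 65 65 67 72] [53 80 85 76 69 67 66 65 65 66 64 63 65 72 82]
202 [16 14 14 29 49 70 83 88 86 86 83 85 83 83 80] [20 41 66 82 86 83 78 75 75 74 75 83 83 79 61]
204 [12 13 11 12 16 27 42 52 62 68 68 67 61 47 35] [13 13 25 40 55 71 74 80 82 79 75 68 53 40 25]
206 [20 30 24 11 24 27 16 15 18 21 20 24 26 29 28] [11 10 12 15 22 26 31 34 35 34 30 23 26 51 45]
208 [40 55 53 28 43 55 47 41 30 11 26 49 55 48 39] [21 28 22 39 36 26 19 13 10 17 34 30 47 61 60]
210 [48 61 60 36 24 45 51 46 27 12 35 58 60 57 56] [43 44 18 25 34 33 17  9 15 33 53 54 60 59 61]
212 [54 56 56 44 22 13 13 14 14 15 37 48 46 48 47] [54 47 33 15 12 11  8  8 28 44 48 47 46 46 47]
214 [43 42 40 41 31 17 15 11 19 28 40 43 40 41 40] [43 41 39 32 19 15 21 27 39 40 43 42 42 41 42]
216 [45 44 43 43 45 39 35 38 51 45 42 41 44 42 41] [42 46 46 42 40 38 39 42 42 43 42 41 47 54 55]
218 [70 71 71 72 69 66 55 44 52 45 47 44 41 41 42] [57 71 69 57 43 42 42 42 43 42 44 43 46 63 77]
220 [69 68 68 68 57 49 43 42 40 42 45 45 42 44 41] [50 54 53 45 42 43 43 43 44 53 58 42 43 46 59]
222 [44 43 43 42 42 42 42 42 42 40 41 42 42 41 40] [44 41 42 42 42 42 42 43 50 65 52 40 43 44 42]
```

The loupe is held (wrist shows −0.7 N, gap 33 mm). I'll draw it out along the bin's tilted axis, clear of the roof.

Call:
drive_tool --targets '[{"jaw": 20, "x": -0.04, "y": 0, "z": 0.06, "yaw": 0}, {"jaw": 20, "x": -0.1, "y": 0, "z": 0.14, "yaw": 0}, {"jaw": 20, "x": -0.16, "y": 0, "z": 0.24, "yaw": 0}, {"jaw": 20, "x": -0.22, "y": 0, "z": 0.4, "yaw": 0}, {"jaw": 20, "x": -0.28, "y": 0, "z": 0.6, "yaw": 0}]'

```text
t: 15.12
tool_pos: [0.5689, -0.0062, 0.3066]
ee_rot: [[0.997, 0.071, 0.0], [0.071, -0.997, 0.0], [0.0, -0.0, -1.0]]
contact_force: [0.2, -0.2, 0.2]
finger_gap: 0.0333
finger_force: 24.9
```

Call:
drive_tool --targets '[{"jaw": 20, "x": -0.2, "y": 0, "z": 0.15, "yaw": 0}, {"jaw": 20, "x": -0.5, "y": -0.2, "z": 0.15, "yaw": 0}, {"jaw": 20, "x": -0.7, "y": -0.5, "z": 0.15, "yaw": 0}, {"jaw": 20, "x": -0.7, "y": -0.8, "z": 0.15, "yaw": 0}, {"jaw": 20, "x": -0.7, "y": -1, "z": 0.15, "yaw": 0}]'

```text
t: 15.75
tool_pos: [0.4286, -0.2077, 0.3365]
ee_rot: [[0.998, 0.07, 0.002], [0.07, -0.998, -0.002], [0.002, 0.002, -1.0]]
contact_force: [2.6, 0.6, -0.5]
finger_gap: 0.0331
finger_force: 25.0
```

Call:
drive_tool --targets '[{"jaw": 20, "x": 0.135, "y": -0.3, "z": 0, "yaw": 0}, {"jaw": 20, "x": 0.135, "y": -0.415, "z": -0.2, "yaw": 0}, {"jaw": 20, "x": 0.135, "y": -0.415, "z": -0.5, "yaw": 0}, {"jaw": 20, "x": 0.135, "y": -0.415, "z": -0.8, "yaw": 0}, {"jaw": 20, "x": 0.135, "y": -0.415, "z": -1, "yaw": 0}]' --grip_force 20

```text
t: 16.38
tool_pos: [0.4563, -0.2887, 0.1333]
ee_rot: [[0.998, 0.07, -0.001], [0.07, -0.998, 0.001], [-0.0, -0.001, -1.0]]
contact_force: [0.4, 0.1, -0.4]
finger_gap: 0.0333
finger_force: 25.0
```

Call:
drive_tool --targets '[{"jaw": 20, "x": 0, "y": 0, "z": -0.2, "yaw": 0}, {"jaw": 20, "x": 0, "y": 0, "z": -0.4, "yaw": 0}, {"jaw": 20, "x": 0, "y": 0, "z": -0.52, "yaw": 0}, {"jaw": 20, "x": 0, "y": 0, "z": -0.52, "yaw": 0}]'

```text
t: 16.88
tool_pos: [0.4566, -0.2888, 0.0303]
ee_rot: [[0.997, 0.071, -0.001], [0.071, -0.997, 0.001], [-0.001, -0.001, -1.0]]
contact_force: [0.4, -0.3, 0.5]
finger_gap: 0.0335
finger_force: 25.0
```

```bash
python3 - <<'E'
from h import *
o=env.get_obs();P=o["tool_pos"];print(P,o["contact_force"],o["finger_gap"])
f=grab("scene","pics/s6.png"); im=cv2.imread("pics/s6.png").astype(int)
print(proj(f,[P+[0,0,d] for d in(-.003,.015,.03)]))
c=proj(f,[P+[0,0,.015]])[0].astype(int)
for r in range(c[1]-16,c[1]+16): print(r,c[0]-20,im[r,c[0]-20:c[0]+22,:].mean(1).astype(int))
E
```

```text
[ 0.45657295 -0.28882455  0.03033025] [ 0.38445515 -0.29546766  0.54165982] 0.03346700823713645
[[334.41292631 251.51289697]
 [334.58047359 246.70413008]
 [334.72139709 242.65949091]]
230 314 [ 81  82  84  85  87  88  87  88  89  90  91  91  93  93  94  91  66  43
  44  44  46  41  38  34  44  72  71  60  31  49 130 130 130 130 130 131
 130 131 132 119  36   0]
231 314 [ 81  81  82  83  85  85  86  86  88  91  92  93  94  95  97  98  65  40
  42  45  45  42  37  36  49  73  73  47  32  63 132 129 128 128 128 128
 128 128 130 116  64  11]
232 314 [ 80  81  82  83  83  82  84  83  85  89  91  92  94  95  97  97  53  33
  41  45  45  43  36  36  45  55  51  34  30  67 133 132 128 129 127 126
 125 125 129 127  68   9]
233 314 [ 80  81  82  83  84  85  84  85  85  87  91  92  93  95  96  96  67  47
  43  40  44  42  38  35  37  42  41  31  34  75 134 133 129 128 126 126
 126 126 128 130 101  26]
234 314 [ 78  80  81  83  84  85  86  85  86  88  90  91  93  96  95  96  96 115
  92  42  41  41  36  35  35  36  37  34  36  83 133 132 129 130 129 127
 125 126 128 131 127  57]
235 314 [ 76  77
[... 4143 characters left out ...]
3 241 237 196 235 235 234 232 232 233 233 232 233 233 234 233
 230 231 231 230 233 235 182 151 149 147 148 149 149 151 150 150 155 148
 118 116 164  94  78  84]
259 314 [114 158 234 238 212 165 231 234 233 233 233 233 233 232 233 233 234 234
 232 231 232 231 232 235 159 148 152 150 150 151 150 152 150 151 153 150
 123 153 215 118  80  83]
260 314 [164 232 239 237 232 227 233 233 233 233 232 233 233 233 232 233 234 234
 234 231 232 232 232 234 164 146 150 149 149 149 151 151 151 150 151 159
 227 174 179 143  92  82]
261 314 [233 239 235 234 235 235 234 232 233 233 232 233 232 233 232 232 233 235
 234 232 231 232 232 234 226 163 157 158 147 147 150 151 151 150 149 159
 242 238 172 126 119  87]
```

The silhouette numbers show the loupe leaning about 40°, lowest edge about 4 mm below the TCP. I'll set that edge down first and then roll it upright about the edge.

Call:
drive_tool --targets '[{"jaw": 20, "x": 0, "y": 0, "z": -0.06, "yaw": 0}, {"jaw": 20, "x": 0, "y": 0, "z": -0.1, "yaw": 0}, {"jaw": 20, "x": 0, "y": 0, "z": -0.1, "yaw": 0}]'

```text
t: 17.3
tool_pos: [0.457, -0.2891, 0.01]
ee_rot: [[0.997, 0.071, -0.001], [0.071, -0.997, 0.001], [-0.001, -0.001, -1.0]]
contact_force: [1.0, 0.1, -0.3]
finger_gap: 0.0333
finger_force: 25.0
```

Call:
drive_tool --targets '[{"jaw": 20, "x": 0, "y": 0, "z": -0.01, "yaw": 0}, {"jaw": 20, "x": 0, "y": 0, "z": -0.015, "yaw": 0}]'

```text
t: 17.55
tool_pos: [0.4573, -0.2894, 0.0075]
ee_rot: [[0.997, 0.071, 0.0], [0.071, -0.997, -0.0], [0.0, 0.0, -1.0]]
contact_force: [0.1, -0.3, -0.4]
finger_gap: 0.0334
finger_force: 25.0
```

Call:
drive_tool --targets '[{"jaw": 20, "x": 0, "y": 0, "z": -0.005, "yaw": 0}, {"jaw": 20, "x": 0, "y": 0, "z": -0.008, "yaw": 0}]'

```text
t: 17.8
tool_pos: [0.4573, -0.2893, 0.0059]
ee_rot: [[0.997, 0.071, 0.0], [0.071, -0.997, 0.0], [0.0, -0.0, -1.0]]
contact_force: [-0.4, -0.1, -1.1]
finger_gap: 0.0331
finger_force: 25.0
```

Call:
drive_tool --targets '[{"jaw": 20, "x": 0, "y": 0, "z": -0.005, "yaw": 0}, {"jaw": 20, "x": 0, "y": 0, "z": -0.008, "yaw": 0}]' --grip_force 20

```text
t: 18.05
tool_pos: [0.4573, -0.2893, 0.0042]
ee_rot: [[0.997, 0.071, 0.0], [0.071, -0.997, 0.0], [0.0, -0.0, -1.0]]
contact_force: [-0.1, 0.7, 0.1]
finger_gap: 0.0331
finger_force: 25.1
```

Call:
drive_tool --targets '[{"jaw": 20, "x": 0, "y": 0, "z": -0.005, "yaw": 0}, {"jaw": 20, "x": 0, "y": 0, "z": -0.008, "yaw": 0}]'

```text
t: 18.3
tool_pos: [0.4578, -0.2894, 0.0033]
ee_rot: [[0.997, 0.071, 0.001], [0.071, -0.997, -0.0], [0.001, 0.0, -1.0]]
contact_force: [0.6, 3.3, 11.8]
finger_gap: 0.0326
finger_force: 26.2
```

Call:
drive_tool --targets '[{"jaw": 20, "x": 0, "y": 0, "z": -0.005, "yaw": 0}, {"jaw": 20, "x": 0, "y": 0, "z": -0.008, "yaw": 0}]'

```text
t: 18.55
tool_pos: [0.4585, -0.2896, 0.0023]
ee_rot: [[0.997, 0.071, 0.003], [0.071, -0.998, -0.001], [0.003, 0.001, -1.0]]
contact_force: [4.3, 3.3, 13.6]
finger_gap: 0.0332
finger_force: 27.1
```

Call:
drive_tool --targets '[{"jaw": 20, "x": 0.009, "y": 0, "z": -0.003, "yaw": 0}, {"jaw": 20, "x": 0.018, "y": 0.001, "z": -0.006, "yaw": 0}, {"jaw": 20, "x": 0.027, "y": 0.001, "z": -0.01, "yaw": 0}, {"jaw": 20, "x": 0.035, "y": 0.002, "z": -0.014, "yaw": 0}]'

```text
t: 19.05
tool_pos: [0.4643, -0.2891, -0.0015]
ee_rot: [[0.997, 0.071, -0.0], [0.071, -0.997, -0.0], [-0.0, 0.0, -1.0]]
contact_force: [-2.5, -0.1, 4.6]
finger_gap: 0.0335
finger_force: 26.8
```

```bash
cat > sil.py <<'E'
from h import *
import sys
o=env.get_obs();P=o["tool_pos"];print(P,o["contact_force"],o["finger_gap"])
f=grab("scene",f"pics/{sys.argv[1]}.png"); im=cv2.imread(f"pics/{sys.argv[1]}.png").astype(int).mean(2).astype(int)
c=proj(f,[P+[0,0,.015]])[0].astype(int); print(c)
for r in range(c[1]-7,c[1]+9): print(r,c[0]-12,*im[r,c[0]-12:c[0]+14])
E
python3 sil.py s7
```

```text
[ 0.46430127 -0.2890562  -0.00148313] [-2.50056522 -0.08485877  4.63088139] 0.03349800879434645
[332 255]
248 320 199 174 158 158 169 173 176 179 136 59 61 62 38 33 42 40 37 49 51 78 156 160 155 154 154 184
249 320 223 148 156 160 161 160 161 162 104 48 72 149 59 31 35 26 48 143 167 176 151 154 134 130 152 162
250 320 234 166 185 201 200 202 190 150 79 50 74 162 76 39 62 36 67 197 242 237 231 230 228 229 231 196
251 320 238 213 232 238 236 239 245 195 73 43 87 163 82 40 44 37 63 138 241 238 235 235 234 235 238 235
252 320 207 225 208 237 239 241 250 141 47 34 82 162 83 38 37 37 63 106 206 235 234 234 234 234 237 239
253 320 193 224 192 236 238 242 250 100 32 32 77 162 84 40 39 40 63 113 236 239 236 236 237 236 238 241
254 320 168 181 168 235 240 243 214 77 30 30 76 162 89 41 37 38 72 137 180 175 171 172 173 172 172 174
255 320 146 154 178 235 239 242 145 45 28 28 75 162 83 41 36 33 63 130 156 152 148 148 148 149 148 149
256 320 191 230 231 235 237 242 155 55 20 27 95 162 65 29 33 35 74 152 159 155 150 149 151 152 151 150
257 320 231 239 236 234 236 240 237 152 53 25 92 157 70 51 62 67 117 158 160 157 152 151 151 151 152 152
258 320 237 237 235 234 235 237 243 237 141 62 56 130 141 143 117 112 126 156 158 157 155 151 150 150 148 150
259 320 233 235 234 233 234 235 237 242 237 163 111 119 91 86 78 99 147 156 157 157 157 153 148 157 156 158
260 320 235 234 234 234 234 234 235 237 240 235 167 158 153 140 140 146 154 154 155 157 157 152 157 232 236 233
261 320 236 233 234 235 234 234 234 235 236 238 234 238 238 170 158 151 150 150 152 155 156 151 159 239 242 243
262 320 235 233 234 234 234 234 234 235 234 234 236 239 241 234 230 167 157 156 147 150 153 153 151 174 173 175
263 320 236 234 233 234 234 234 234 234 233 233 233 235 237 238 238 230 233 230 165 153 157 151 148 148 148 150
```

Call:
drive_tool --targets '[{"jaw": 20, "x": 0.013, "y": 0.001, "z": -0.008, "yaw": 0}, {"jaw": 20, "x": 0.024, "y": 0.001, "z": -0.017, "yaw": 0}, {"jaw": 20, "x": 0.033, "y": 0.002, "z": -0.025, "yaw": 0}]'

```text
t: 19.48
tool_pos: [0.4707, -0.2888, -0.0061]
ee_rot: [[0.997, 0.071, -0.001], [0.071, -0.997, -0.0], [-0.001, 0.0, -1.0]]
contact_force: [-16.4, 2.8, 35.1]
finger_gap: 0.0335
finger_force: 30.8
```

```bash
python3 sil.py s8
```

```text
[ 0.47067521 -0.28879528 -0.00606612] [-16.35059469   2.77241526  35.08286682] 0.033544805985417585
[330 256]
249 318 241 243 223 149 155 160 164 168 132 48 35 48 37 35 45 46 42 46 44 87 198 186 149 153 134 132
250 318 228 243 235 167 186 201 205 204 115 48 64 107 50 31 34 29 41 115 141 147 235 235 229 231 229 230
251 318 194 219 238 213 233 239 242 210 86 29 72 156 76 37 41 32 58 181 243 234 237 234 234 235 235 235
252 318 171 181 207 225 208 240 248 205 80 27 72 163 83 43 62 33 61 188 249 241 235 233 233 234 234 234
253 318 152 165 194 224 191 240 248 142 49 43 80 163 84 41 45 34 68 163 249 243 238 235 235 236 237 236
254 318 184 148 168 182 170 240 251 117 33 34 74 161 82 39 37 37 66 110 181 181 174 172 170 171 172 171
255 318 238 175 146 154 179 240 251 116 32 29 76 161 83 39 39 40 65 95 155 157 153 150 147 148 149 147
256 318 242 163 192 230 231 240 249 116 33 23 75 162 84 40 37 39 67 97 156 158 156 154 151 150 149 158
257 318 241 168 231 239 236 239 248 117 31 21 72 162 82 32 31 33 65 116 157 159 157 157 153 151 149 152
258 318 239 199 236 237 236 237 244 149 42 13 65 160 83 42 50 50 70 102 153 157 158 157 154 150 148 150
259 318 214 167 233 236 235 236 240 189 104 51 45 149 118 116 145 144 148 149 155 155 156 155 152 159 157 148
260 318 233 229 236 234 234 235 238 237 236 188 103 115 95 99 129 115 154 157 156 153 154 155 162 236 234 167
261 318 236 237 235 233 234 235 236 238 240 239 234 233 164 154 150 143 154 156 155 153 154 153 164 243 245 231
262 318 235 235 236 233 234 234 234 235 236 238 239 240 235 235 172 161 149 150 151 151 150 150 154 179 179 175
263 318 234 235 235 234 233 234 234 235 235 235 234 235 237 240 235 234 167 155 156 157 158 147 149 154 151 151
264 318 233 234 236 234 233 233 234 234 235 234 233 233 234 235 238 241 233 231 232 233 230 166 158 152 153 152
```

The loupe's side is now vertical and 35 N says its base is flat on the tray. Next I'll relax the pressure, release and rise.

Call:
drive_tool --targets '[{"jaw": 20, "x": -0.004, "y": 0, "z": 0.012, "yaw": 0}, {"jaw": 20, "x": -0.004, "y": 0, "z": 0.012, "yaw": 0}]'

```text
t: 19.77
tool_pos: [0.4701, -0.2884, -0.0045]
ee_rot: [[0.998, 0.071, 0.0], [0.071, -0.998, 0.0], [0.0, -0.0, -1.0]]
contact_force: [1.1, -0.4, 0.3]
finger_gap: 0.0333
finger_force: 27.0
```

Call:
drive_tool --targets '[{"jaw": 36, "x": 0, "y": 0, "z": 0, "yaw": 0}, {"jaw": 40, "x": 0, "y": 0, "z": 0, "yaw": 0}, {"jaw": 46, "x": 0, "y": 0, "z": 0, "yaw": 0}, {"jaw": 52, "x": 0, "y": 0, "z": 0, "yaw": 0}]'

```text
t: 20.27
tool_pos: [0.47, -0.2885, -0.0044]
ee_rot: [[0.998, 0.071, -0.0], [0.071, -0.998, 0.0], [-0.0, -0.0, -1.0]]
contact_force: [-0.7, -0.2, -1.5]
finger_gap: 0.052
finger_force: 0.0
```

Call:
drive_tool --targets '[{"jaw": 52, "x": 0, "y": 0, "z": 0.1, "yaw": 0}, {"jaw": 52, "x": 0, "y": 0, "z": 0.3, "yaw": 0}, {"jaw": 52, "x": 0, "y": 0, "z": 0.6, "yaw": 0}, {"jaw": 52, "x": 0, "y": 0, "z": 1, "yaw": 0}, {"jaw": 52, "x": 0, "y": 0, "z": 1, "yaw": 0}]'

```text
t: 20.9
tool_pos: [0.471, -0.2892, 0.1999]
ee_rot: [[0.997, 0.071, 0.004], [0.071, -0.997, -0.004], [0.004, 0.004, -1.0]]
contact_force: [0.8, -0.4, -0.6]
finger_gap: 0.0522
finger_force: 0.0
```

```bash
python3 - <<'E'
from h import *
f=grab("scene","pics/s9.png"); a=cv2.imread("pics/s0.png"); im=cv2.imread("pics/s9.png").mean(2).astype(int)
for r in range(243,265): print(r,315,*im[r,315:348])
# predicted silhouette of an upright cylinder fitted in x,y
def sil(p):
    t=np.linspace(0,2*np.pi,60); q=proj(f,[(p[0]+.018*np.cos(b),p[1]+.018*np.sin(b),z) for z in(.003,.029) for b in t]); return q.min(0),q.max(0)
for x in(.468,.474): print(x,sil((x,-.289)))
E
```

```text
243 315 226 242 240 199 131 120 127 126 124 124 123 127 128 129 128 129 131 133 131 126 124 123 123 124 123 125 124 122 119 123 122 117 117
244 315 227 240 243 225 131 123 129 130 127 126 129 129 131 132 131 133 135 137 136 133 128 125 128 128 125 126 126 124 123 121 118 116 115
245 315 153 231 243 235 154 121 121 123 122 121 121 121 123 125 125 125 128 129 129 128 126 124 126 131 132 130 131 133 130 121 125 117 115
246 315 129 213 242 240 205 129 118 120 123 124 125 126 126 129 129 127 133 135 131 133 142 145 160 183 201 196 191 195 189 148 180 125 116
247 315 130 166 235 242 229 142 137 142 158 181 192 194 192 195 194 184 200 192 176 172 158 152 153 164 172 171 168 170 167 161 202 147 116
248 315 188 155 224 242 237 197 171 155 154 167 170 173 173 175 173 169 174 171 167 163 158 154 155 158 156 152 155 152 151 152 181 255 150
249 315 188 168 206 239 241 220 146 154 157 160 161 158 160 142 120 128 140 144 175 180 189 183 192 192 179 144 151 132 128 150 156 220 181
250 315 173 174 175 225 241 232 163 182 197 200 201 119 83 69 59 61 65 67 99 168 239 237 231 230 229 226 227 226 227 228
[... 1463 characters left out ...]
315 235 232 232 232 234 233 231 232 233 232 233 234 235 236 237 238 240 242 233 230 232 230 227 234 233 234 233 230 228 228 229 229 230
263 315 233 231 231 232 233 233 232 231 232 232 232 232 232 232 232 232 233 236 235 233 233 234 232 231 229 230 232 230 229 228 228 228 229
264 315 232 231 230 231 232 233 232 231 232 231 233 232 232 231 230 231 232 233 234 232 231 231 230 230 229 229 232 231 229 229 228 229 229
0.468 (array([325.5379581 , 248.80510398]), array([336.40155299, 260.46821861]))
0.474 (array([323.78029429, 248.85697269]), array([334.63465079, 260.52546082]))[ WARN:0@0.653] global loadsave.cpp:275 findDecoder imread_('pics/s0.png'): can't open/read file: check file path/integrity
```

The loupe stands upright in the tray: its silhouette (columns 325–335, rows 249–260) matches an upright cylinder at (0.47, −0.289). Now I'll go shut the bin.

Call:
drive_tool --targets '[{"jaw": 0, "x": -0.15, "y": 0.3, "z": 0.2, "yaw": 0}, {"jaw": 0, "x": -0.15, "y": 0.6, "z": 0.4, "yaw": 0}, {"jaw": 0, "x": -0.15, "y": 1, "z": 0.4, "yaw": 0}, {"jaw": 0, "x": -0.15, "y": 1, "z": 0.4, "yaw": 0}, {"jaw": 0, "x": -0.15, "y": 1, "z": 0.4, "yaw": 0}]'

```text
t: 21.58
tool_pos: [0.4399, -0.0864, 0.2751]
ee_rot: [[0.997, 0.074, -0.0], [0.074, -0.997, 0.001], [-0.0, -0.001, -1.0]]
contact_force: [0.2, -0.4, 0.3]
finger_gap: 0.0001
finger_force: 0.0
```

Call:
drive_tool --targets '[{"jaw": 0, "x": 0.28, "y": 0.3, "z": 0, "yaw": 0}, {"jaw": 0, "x": 0.28, "y": 0.58, "z": 0, "yaw": 0}, {"jaw": 0, "x": 0.28, "y": 0.58, "z": -0.2, "yaw": 0}, {"jaw": 0, "x": 0.28, "y": 0.58, "z": -0.48, "yaw": 0}, {"jaw": 0, "x": 0.28, "y": 0.58, "z": -0.48, "yaw": 0}]'

```text
t: 22.2
tool_pos: [0.4941, 0.0272, 0.1756]
ee_rot: [[0.997, 0.07, -0.008], [0.07, -0.998, 0.001], [-0.008, -0.001, -1.0]]
contact_force: [0.0, 0.6, 1.3]
finger_gap: -0.0004
finger_force: 0.0
```

Call:
drive_tool --targets '[{"jaw": 0, "x": 0.15, "y": 0.01, "z": 0, "yaw": 0}, {"jaw": 0, "x": 0.195, "y": 0.014, "z": 0, "yaw": 0}, {"jaw": 0, "x": 0.225, "y": 0.016, "z": 0.03, "yaw": 0}, {"jaw": 0, "x": 0.25, "y": 0.018, "z": 0.06, "yaw": 0}]'

```text
t: 22.7
tool_pos: [0.5424, 0.0298, 0.1942]
ee_rot: [[0.998, 0.07, -0.008], [0.07, -0.998, -0.002], [-0.008, 0.001, -1.0]]
contact_force: [-51.2, -6.4, 34.8]
finger_gap: -0.0002
finger_force: 25.7
```

Call:
drive_tool --targets '[{"jaw": 0, "x": 0.026, "y": 0.002, "z": 0.026, "yaw": 0}, {"jaw": 0, "x": 0.055, "y": 0.004, "z": 0.05, "yaw": 0}, {"jaw": 0, "x": 0.085, "y": 0.006, "z": 0.07, "yaw": 0}, {"jaw": 0, "x": 0.105, "y": 0.008, "z": 0.08, "yaw": 0}]'

```text
t: 23.2
tool_pos: [0.5675, 0.0322, 0.209]
ee_rot: [[0.998, 0.07, 0.001], [0.07, -0.998, -0.0], [0.001, 0.0, -1.0]]
contact_force: [-2.7, 0.0, 2.4]
finger_gap: 0.0001
finger_force: 1.5
```

Call:
drive_tool --targets '[{"jaw": 0, "x": 0.008, "y": 0, "z": 0, "yaw": 0}, {"jaw": 0, "x": 0.013, "y": 0, "z": 0, "yaw": 0}]'

```text
t: 23.45
tool_pos: [0.5685, 0.0324, 0.2082]
ee_rot: [[0.998, 0.07, -0.003], [0.07, -0.998, -0.0], [-0.003, 0.0, -1.0]]
contact_force: [-23.3, -1.6, 12.9]
finger_gap: -0.0001
finger_force: 11.4
```

Call:
drive_tool --targets '[{"jaw": 0, "x": 0.008, "y": 0, "z": 0, "yaw": 0}, {"jaw": 0, "x": 0.013, "y": 0, "z": 0, "yaw": 0}]'

```text
t: 23.7
tool_pos: [0.5688, 0.0324, 0.2081]
ee_rot: [[0.997, 0.071, -0.008], [0.071, -0.998, -0.0], [-0.008, -0.0, -1.0]]
contact_force: [-47.2, -3.5, 21.3]
finger_gap: -0.0
finger_force: 24.0
```

At the stop: 47 N with almost no further movement. Retreating clear to compare with the first pictures by the numbers.

Call:
drive_tool --targets '[{"jaw": 0, "x": -0.1, "y": 0, "z": 0, "yaw": 0}, {"jaw": 0, "x": -0.35, "y": 0, "z": 0.1, "yaw": 0}, {"jaw": 0, "x": -0.6, "y": -0.2, "z": 0.6, "yaw": 0}, {"jaw": 0, "x": -0.7, "y": -0.5, "z": 0.8, "yaw": 0}, {"jaw": 0, "x": -0.7, "y": -0.8, "z": 0.8, "yaw": 0}]'

```text
t: 24.32
tool_pos: [0.4412, -0.0842, 0.3513]
ee_rot: [[0.997, 0.073, 0.004], [0.073, -0.997, -0.001], [0.004, 0.001, -1.0]]
contact_force: [1.0, -0.8, -1.5]
finger_gap: -0.0004
finger_force: 0.0
```

Call:
drive_tool --targets '[{"jaw": 0, "x": 0, "y": -0.3, "z": 0, "yaw": 0}, {"jaw": 0, "x": 0, "y": -0.6, "z": 0, "yaw": 0}, {"jaw": 0, "x": 0, "y": -0.6, "z": 0, "yaw": 0}]'

```text
t: 24.7
tool_pos: [0.4414, -0.2072, 0.3477]
ee_rot: [[0.998, 0.066, -0.001], [0.066, -0.998, 0.0], [-0.001, -0.001, -1.0]]
contact_force: [0.2, 1.5, 0.0]
finger_gap: -0.0001
finger_force: 0.0
```

```bash
python3 - <<'E'
from h import *
print(env.get_obs()["tool_pos"])
for n in("top","scene"):
    grab(n,f"pics/{n}F.png"); a=cv2.imread(f"pics/{n}0.png"); b=cv2.imread(f"pics/{n}F.png")
    d=(cv2.GaussianBlur(cv2.absdiff(a,b),(3,3),0).max(2)>45).astype(np.uint8)
    k,l,s,c=cv2.connectedComponentsWithStats(d)
    print(n,[(s[i].tolist()) for i in range(1,k) if s[i,4]>6])
# handle bar position by matching the bar/panel patch of the first top picture
a=cv2.imread("pics/top0.png")[195:235,270:345]; b=cv2.imread("pics/topF.png")[187:243,262:353]
_,m,_,p=cv2.minMaxLoc(cv2.matchTemplate(b,a,cv2.TM_CCOEFF_NORMED)); print("handle match",m,np.array(p)-8)
E
```

```text
[ 0.44138237 -0.20721537  0.34771207]
top [[345, 165, 7, 7, 26], [338, 166, 5, 4, 13], [343, 175, 4, 6, 15], [332, 177, 4, 4, 14], [310, 189, 293, 207, 18623], [325, 199, 9, 3, 13], [448, 291, 23, 12, 85], [477, 301, 7, 2, 12], [371, 331, 24, 24, 246], [267, 349, 58, 15, 363], [410, 352, 84, 117, 4754], [308, 356, 19, 7, 85], [268, 361, 29, 46, 575], [506, 366, 9, 34, 242], [469, 370, 2, 6, 11], [295, 374, 9, 2, 13], [283, 375, 103, 80, 3523], [192, 390, 33, 48, 199], [209, 393, 57, 54, 651], [475, 402, 7, 7, 27], [447, 403, 193, 77, 7914], [277, 408, 40, 26, 636], [238, 415, 8, 5, 10], [268, 418, 6, 11, 35], [260, 431, 33, 49, 905], [519, 445, 14, 12, 144], [125, 462, 24, 18, 142], [187, 462, 32, 18, 147], [238, 467, 10, 13, 56], [424, 474, 11, 6, 30], [437, 474, 9, 6, 34], [299, 477, 5, 3, 12]]
scene [[320, 13, 288, 365, 37307], [495, 31, 8, 2, 11], [489, 41, 7, 40, 86], [470, 118, 2, 6, 12], [469, 133, 2, 6, 11], [468, 148, 2, 6, 11], [257, 200, 4, 3, 8], [258, 207, 4, 6, 16], [263, 215, 7, 4, 12], [325, 250, 15, 12, 137]]
handle match 0.9601001143455505 [0 0]
```

The handle matches its first, shut position exactly (offset 0,0). In the scene view nothing changed apart from the arm, the toggle and the loupe in the tray. Handing in.

```bash
python3 -c "
from plant import env
print(env.sign_off())"
```

```text
the job is handed in; nothing more can be done
None
```

The job is handed in, though sign-off gave no verdict: the lamp was switched off first, the magnifier stands upright in the tray, the tin was left in the bin, and the bin is shut.

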